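Load the table carrier with drinks and spices

TASK

Get the wooden carrier ready for the table: stand the red can in the red holder, the silver can in the blue holder, and one spice jar (dark cap) in each of the two green holders, upright and right down on the holder's floor. Leave the bean jar with the yellow lid and the plain yellow can standing where they are, and do not knock any of the cans and jars over.

Things in the scene. Friction and masses are not known exactly. Their poses are not given: they have to be found in the camera images.
- can_red: Full drinks can, red with a black stripe, silver top; 53 mm across, 134 mm tall, 0.3 kg. Stands upright and loose on the work surface. Origin: centre of its underside, z up along its axis.
- can_silver: Full drinks can, silver-white with blue bands; 62 mm across, 122 mm tall, 0.34 kg. Stands upright and loose on the work surface. Origin: centre of its underside, z up along its axis.
- spice_jar_a: Small glass spice jar with a black-brown cap and a dark green label; 45 mm across, 105 mm tall (cap: the top 20 mm), 0.11 kg. Stands upright and loose on the work surface. Origin: centre of its underside, z up along its axis.
- spice_jar_b: Small glass spice jar with a black-brown cap and a green label with an orange picture; 44 mm across, 105 mm tall (cap: the top 20 mm), 0.11 kg. Stands upright and loose on the work surface. Origin: centre of its underside, z up along its axis.
- bean_jar: Glass pantry jar of brown beans with a yellow lid; 68 mm across, 150 mm tall. Does not belong in the carrier. Stands upright and loose on the work surface. Origin: centre of its underside, z up along its axis.
- can_yellow: Plain yellow can with a metal top; 53 mm across, 125 mm tall. Does not belong in the carrier. Stands upright and loose on the work surface. Origin: centre of its underside, z up along its axis.
- holder_red: Red. Round plastic holder cup fixed in the carrier: 86 mm outside, 18 mm high, wall 7 mm, opening 72 mm across. Origin: centre of its underside, 6 mm above the work surface, z up; inner floor at z = +3 mm, rim at +18 mm. The four form a square (91 mm between centres, corners change) in a 190 mm square carrier: rim 16 mm high, steel handles 36 mm high on two sides.
- holder_blue: Blue. Round plastic holder cup fixed in the carrier: 86 mm outside, 18 mm high, wall 3 mm, opening 80 mm across. Origin: centre of its underside, 6 mm above the work surface, z up; inner floor at z = +3 mm, rim at +18 mm. The four form a square (91 mm between centres, corners change) in a 190 mm square carrier: rim 16 mm high, steel handles 36 mm high on two sides.
- holder_green_1: Green, one of two alike. Round plastic holder cup fixed in the carrier: 86 mm outside, 18 mm high, wall 12 mm, opening 62 mm across. Origin: centre of its underside, 6 mm above the work surface, z up; inner floor at z = +3 mm, rim at +18 mm. The four form a square (91 mm between centres, corners change) in a 190 mm square carrier: rim 16 mm high, steel handles 36 mm high on two sides.
- holder_green_2: Green, the other of the two alike. Round plastic holder cup fixed in the carrier: 86 mm outside, 18 mm high, wall 12 mm, opening 62 mm across. Origin: centre of its underside, 6 mm above the work surface, z up; inner floor at z = +3 mm, rim at +18 mm. The four form a square (91 mm between centres, corners change) in a 190 mm square carrier: rim 16 mm high, steel handles 36 mm high on two sides.

How it is judged (in metres and radians):
At the end, for the whole second after the job is handed in: Red can in the red, silver can in the blue, one spice jar in each green holder: within 14 mm of its centre, foot within 5 mm of its floor, upright within 0.1 rad; bean jar and yellow can upright within 30 mm of where they started; all at rest (horizontal distance between can_red and holder_red below 0.014 m and z of can_red in the frame of holder_red between -0.003 and 0.008 m and horizontal distance between can_silver and holder_blue below 0.014 m and z of can_silver in the frame of holder_blue between -0.003 and 0.008 m and ((horizontal distance between spice_jar_a and holder_green_1 below 0.014 m and z of spice_jar_a in the frame of holder_green_1 between -0.003 and 0.008 m and horizontal distance between spice_jar_b and holder_green_2 below 0.014 m and z of spice_jar_b in the frame of holder_green_2 between -0.003 and 0.008 m) or (horizontal distance between spice_jar_a and holder_green_2 below 0.014 m and z of spice_jar_a in the frame of holder_green_2 between -0.003 and 0.008 m and horizontal distance between spice_jar_b and holder_green_1 below 0.014 m and z of spice_jar_b in the frame of holder_green_1 between -0.003 and 0.008 m)) and angle between each of can_red, can_silver, spice_jar_a, spice_jar_b, bean_jar, can_yellow's own z axis and vertical below 0.1 rad and linear speed of each of can_red, can_silver, spice_jar_a, spice_jar_b, bean_jar, can_yellow below 0.02 m/s and distance of each of bean_jar, can_yellow from where it was at the start of the episode below 0.03 m); the robot touches nothing.
It fails at once if a can or jar is knocked over (tilted by more than 1 rad) (angle between any of can_red, can_silver, spice_jar_a, spice_jar_b, bean_jar, can_yellow's own z axis and vertical above 1 rad).
It also fails if it takes over 106 s, if anything falls off the work surface, if the arm or the gripper's body presses on something with over 40 N, if the wrist force passes 120 N, or if a joint passes its speed limit or range.

ROBOT

A 6-joint arm with a two-finger parallel gripper is mounted at the origin on a cart in front of the work surface, level with it; the furniture and walls round the work are solid. World frame = base frame: x ahead of the robot, y to its left, z up, the work surface at z = 0. Lengths are in mm, angles in rad, forces in N, time in s.
With the tool pointing down it reaches from about 350 to 800 mm from the base axis. Payload 7.3 kg.
Tool frame: the origin (TCP) lies midway between the tips of the shut fingers; the grasp point (between the pads) lies 19 mm behind it (r.pinch_z is the z of the grasp point in the tool frame, in mm); z points along the fingers, y is the line along which they close (so a half turn about z gives the same grasp; the last joint's range is limited). The gripper opens to 85 mm and grips with 20 to 120 N. Pads are 22 mm wide; open, the fingers measure 114 mm over their backs; the gripper's body (76 mm by 85 mm) begins 54 mm behind the grasp point. The pads swing forward as they close: fully open they stand 13 mm farther back than shut.
Start: joints at [1.115, 0.342, 1.524, -0, 1.275, -0.146], TCP at [160.041, 500.031, 231.322] pointing down, gripper open.
Joint ranges: [-2.53, 2.53], [-0.77, 2.02], [0.04, 2.7], [-1, 4.14], [0.28, 2.66], [-3.11, 3.11]. Speed limits (rad/s): [2.57, 2.57, 3.14, 3.14, 3.14, 3.14].

INTERFACE

Orientations are given as a unit quaternion [x, y, z, w].
In Python, from station import telemetry, optics, workorder, r gives the robot as it stands.
- The arm moves only by the shell command python3 -m handwheel 'ROWS' [OPENING]. ROWS is JSON, a list that holds one entry, the list of rows, each a list of 4 numbers: the shift along the tool's x, y, z in cm, then the turn about the tool's z in degrees. In form: [[[dx, dy, dz, spin], ...]]. A call has 1 to 20 rows; each row is the pose to reach, as a shift and turn from the pose commanded when the call began, along the tool's axes at that moment; what a row does not reach only later rows make up. A row lasts 1/10 s, in which the tool goes at most 50 mm and 8.59 degrees, less where a joint would pass 70% of its speed; a pose out of reach is approached as far as the arm can. A call with a gripper value outside its range is refused whole. OPENING is the opening, from 0 (shut) to 1 (fully open), set as the call begins (- or left out, the last holds). The fingers move at their own pace and stop on an object; the grip force is fixed at half the most. Time passes only in rows, so rows that repeat a pose let the fingers close. It gives the time, the measured TCP pose, the force, the opening and the grip force at its end, in the units of the state.
- telemetry.get_obs(): the state, without advancing time (a new reading comes with each control period).
- optics.grab_frame(name): name is "scene" or "top" or "wrist"; returns (picture, depth): 384x512x3 uint8, blue, green, red; 384x512 float32, mm along the optical axis (not along the pixel's ray), 0 where there is no reading.
- optics.camera_info(name): a dict with "mtx" (3x3 intrinsics, pixels), "dist_coeffs" ([k1, k2, p1, p2, k3] as OpenCV has them; the pictures are not rectified), "eye" and "rotation" of the camera in the world; the wrist camera has in their place "hand_eye" (4x4, takes a point from camera to tool coordinates, whose origin is the TCP and whose axes are the flange's). Camera axes: x right, y up, looking along -z (the intrinsics and any distortion apply to the point x, -y, -z); pixel columns grow to the right and rows downward; lengths in mm; the calibration is good to about 2 mm. A picture is of the moment at which its call begins: read the wrist's pose just before it. camera_info takes no time and is no camera call.
- workorder.hand_in(): hands the job in; it is judged then, once.
The state is a dict: "time_s": time; "q": joint angles; "joint_velocities": joint speeds; "joint_efforts": joint torques, N m; "tcp_pos": TCP position; "tcp_rot": TCP orientation; "ft_force": force on the tool from outside, world axes, zero at the start; "wrist_torque": the same for the moment, N m; "width": finger opening in mm; "grip_force": force on a finger pad.
Only numpy, scipy, OpenCV 4.12 (cv2) and the standard library are available. Lean on these libraries where they do the work, as an engineer would, in place of code of your own. Each camera call takes 0.05 s, during which the arm holds its last target. There are 200 camera calls.

## Working session

There is one attempt and no reset: what is moved stays moved. The work goes in short steps, Python scripts to look and compute and a shell command to move; the robot and the scene stay as the last step left them, time stands still between calls to the robot, and variables do not carry over. Pictures are saved under pics/ and viewed, at most 14 in all, crops included, and the job is handed in when it is done.

```bash
mkdir -p pics; python3 - <<'E'
from station import telemetry, optics, r
import cv2,numpy as np
print(telemetry.get_obs())
for n in ("top","scene"):
    im,d=optics.grab_frame(n); cv2.imwrite(f"pics/{n}0.png",im); np.save(f"{n}0.npy",d)
    print(n,optics.camera_info(n))
print(optics.camera_info("wrist"), r.pinch_z)
E
```

```text
{'time_s': 0.0, 'q': array([ 1.11497901e+00,  3.42738401e-01,  1.52501400e+00,  4.38166702e-05,
        1.27539408e+00, -1.45981368e-01]), 'joint_velocities': array([ 0.00047498,  0.00116217, -0.00089524,  0.00020991,  0.00020826,
       -0.00046416]), 'joint_efforts': array([-7.70429097e-06, -4.33684802e+01, -2.46011889e+01, -1.19563633e-04,
        8.03522154e-03, -1.22885835e-04]), 'tcp_pos': array([159.85453043, 499.65607722, 230.61887179]), 'tcp_rot': array([ 1.54305328e-01,  9.88022906e-01, -7.35797810e-04, -2.50274374e-04]), 'ft_force': array([ 0.46406382, -0.73841952, -0.1123371 ]), 'wrist_torque': array([ 0.06453656,  0.01051682, -0.0169308 ]), 'grip_force': 0.0, 'width': 85.5410528027892}
top {'mtx': array([[476.3379125 ,   0.        , 252.65577739],
       [  0.        , 476.3379125 , 192.2593173 ],
       [  0.        ,   0.        ,   1.        ]]), 'dist_coeffs': array([-0.09736666,  0.        ,  0.        ,  0.        ,  0.        ]), 'eye': array([363.3388286 , -60.47526589, 957.16899279]), 'rotation': array([ 0.0623951 , -0.05833556, -0.69684932,  0.71211294])}
scene
[... 307 characters left out ...]
077]), 'rotation': array([ 0.39170044, -0.20331832, -0.43003444,  0.78759305])}
{'mtx': array([[345.48855901,   0.        , 261.19240934],
       [  0.        , 345.48855901, 187.56257735],
       [  0.        ,   0.        ,   1.        ]]), 'dist_coeffs': array([0.03646441, 0.        , 0.        , 0.        , 0.        ]), 'hand_eye': array([[-8.70803795e-05,  9.65865200e-01,  2.59045186e-01,
         6.49529900e+01],
       [ 9.99999857e-01, -5.24601567e-05,  5.31759764e-04,
        -1.36846921e+00],
       [ 5.27197802e-04,  2.59045195e-01, -9.65865057e-01,
        -1.44459301e+02],
       [ 0.00000000e+00,  0.00000000e+00,  0.00000000e+00,
         1.00000000e+00]])} -18.700000000000003
```

View pics/top0.png

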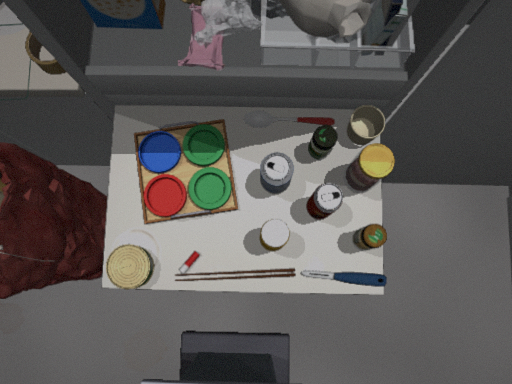

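View pics/scene0.png

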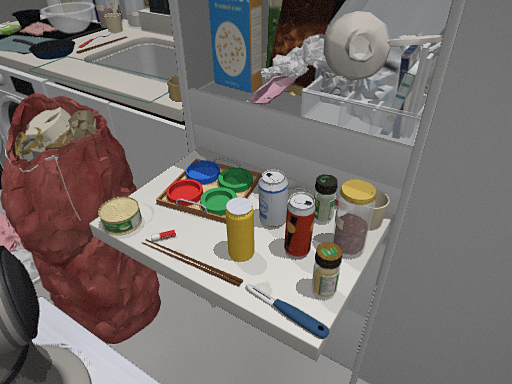

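The top view shows the carrier on the left: blue (160,152), green (204,145), red (165,195) and green (210,188). On the right are the silver can top (278,163), red can top (328,195), green-label jar (323,135), the other jar (373,236), bean jar (376,160) and yellow can (275,230). Behind them is a shelf wall.

```bash
cat > h.py <<'E'
import cv2,numpy as np
from scipy.spatial.transform import Rotation as R
from station import telemetry, optics, r
def cam(n,obs=None):
    c=optics.camera_info(n)
    if n=="wrist":
        H=c["hand_eye"];Rt=R.from_quat(obs["tcp_rot"]).as_matrix()
        return c,obs["tcp_pos"]+Rt@H[:3,3],Rt@H[:3,:3]
    return c,np.array(c["eye"]),R.from_quat(c["rotation"]).as_matrix()
def rays(c,Rm,uv):
    p=cv2.undistortPoints(np.float64(uv).reshape(-1,1,2),c["mtx"],c["dist_coeffs"])[:,0]
    return np.c_[p[:,0],-p[:,1],-np.ones(len(p))]@Rm.T   # depth-normalised
def cloud(n,d,obs=None):
    c,e,Rm=cam(n,obs); v,u=np.indices(d.shape)
    return (e+rays(c,Rm,np.c_[u.ravel(),v.ravel()])*d.ravel()[:,None]).reshape(d.shape+(3,))
def onplane(n,uv,z,obs=None):
    c,e,Rm=cam(n,obs); w=rays(c,Rm,uv); return e+w*((z-e[2])/w[:,2])[:,None]
def circ(P):
    A=np.c_[2*P[:,:2],np.ones(len(P))];s=np.linalg.lstsq(A,(P[:,:2]**2).sum(1),rcond=None)[0]
    return s[:2],np.sqrt(s[2]+s[0]**2+s[1]**2)
def blob(n,mask,seed,z,obs=None):
    k,l=cv2.connectedComponents(mask.astype(np.uint8)); i=l[seed[1],seed[0]]
    if not i:
        vv,uu=np.nonzero(l); j=np.argmin((vv-seed[1])**2+(uu-seed[0])**2); i=l[vv[j],uu[j]]
    ct=max(cv2.findContours((l==i).astype(np.uint8),0,1)[0],key=len)[:,0]
    hull=cv2.convexHull(ct)[:,0]
    (c,rad)=cv2.minEnclosingCircle(np.float32(onplane(n,hull,z,obs)[:,:2])) if len(hull)>2 else ((0,0),0)
    f=circ(onplane(n,ct,z,obs))
    return np.round(c,1),round(rad,1),np.round(f[0],1),round(f[1],1),int((l==i).sum())
E
python3 - <<'E'
from h import *
im=cv2.imread("pics/top0.png");d=np.load("top0.npy");P=cloud("top",d);z=P[...,2]
print("table",np.median(z[200:280,320:350]))
for n,s,h in [("can_red",(328,195),134),("can_silver",(276,164),122),("jar_a",(323,136),105),("jar_b",(373,237),105),("bean",(376,160),150),("yellow",(275,230),125)]:
    m=(abs(z-h)<12); print(n,blob("top",m,s,h), np.round(np.median(z[s[1]-4:s[1]+5,s[0]-4:s[0]+5]),1))
hsv=cv2.cvtColor(im,cv2.COLOR_BGR2HSV);H=hsv[...,0];S=hsv[...,1]>110
for n,s,m in [("blue",(145,152),(H>100)&(H<130)),("red",(150,195),(H<8)|(H>172)),("g1",(190,145),(H>55)&(H<90)),("g2",(197,188),(H>55)&(H<90))]:
    print(n,blob("top",m&S,s,24))
# side view of scene: max height grid over x,y
for y in range(-360,320,60):
    print(y,[ (lambda q:int(np.percentile(q,95)) if len(q) else -1)(z[(abs(P[...,0]-x)<20)&(abs(P[...,1]-y)<30)&(d>0)]) for x in range(200,800,40)])
E
```

```text
table 1.4053026846739272
can_red (array([ 499.3, -187.1]), 26.0, array([ 499.8, -187.1]), np.float64(24.6), 650) 129.8
can_silver (array([551.9, -95.7]), 28.9, array([552.4, -95.8]), np.float64(26.7), 715) 118.1
jar_a (array([ 618.4, -185.8]), 24.3, array([ 618.2, -186.1]), np.float64(22.6), 476) 105.7
jar_b (array([ 437.5, -273.3]), 23.5, array([ 436.3, -274. ]), np.float64(21.5), 476) 106.3
bean (array([ 563. , -269.3]), 33.0, array([ 563.5, -269.2]), np.float64(31.5), 1027) 150.6
yellow (array([434.7, -93.9]), 25.8, array([435.1, -93.8]), np.float64(24.7), 667) 125.6
blue (array([604.8, 138.2]), 43.9, array([604.8, 138.5]), np.float64(42.5), 1379)
red (array([516.2, 122.3]), 44.3, array([515.4, 122.3]), np.float64(42.4), 1448)
g1 (array([620.9,  49.5]), 43.3, array([620.7,  49.1]), np.float64(41.4), 1317)
g2 (array([531.2,  33.3]), 42.3, array([531.4,  32.8]), np.float64(41.0), 1362)
-360 [-737, -736, -737, -739, -1, -1, -1, -1, -1, -1, -1, -1, 443, 425, -1]
-300 [-738, -737, -738, 3, 16, 67, 108, 3, 148, 153, 152, 67, 66, 399, 337]
-240 [-737, -737, -738, 3, 17, 27, 107, 3, 148, 152, 151, 65, 66, 236, 333]
-180 [-737, -737, -737, 3, 11, 3, 3, 131, 132, 3, 106, 107, 337, 376, 296]
-120 [-738, -737, -737, 3, 8, 125, 127, 3, 116, 120, 108, 3, 15, 365, 350]
-60 [-738, -737, -738, 3, 7, 115, 127, 3, 111, 118, 3, 3, 10, 230, 295]
0 [-736, -738, -737, 3, 6, 3, 3, 23, 25, 25, 25, 25, 16, 261, 296]
60 [-737, -736, -738, 3, 13, 16, 3, 36, 26, 25, 26, 26, 31, 218, 261]
120 [-737, -737, -738, 3, 37, 31, 3, 26, 12, 25, 23, 34, 16, 178, 162]
180 [-737, -738, -736, 41, 40, 40, 3, 19, 24, 20, 23, 23, 3, 178, 163]
240 [-738, -737, -738, 3, 41, 40, 3, 3, 3, 3, 3, 3, 3, 394, 324]
300 [-737, -736, -736, -738, -1, -1, -1, -1, -1, -1, -1, -1, 112, 373, 163]
```

```bash
python3 -m handwheel '[[[-14,-11,0,-5],[-28,-22,0,-10],[-42,-33,0,-15],[-55.5,-44.8,0,-17.8],[-55.5,-44.8,0,-17.8],[-55.5,-44.8,0,-17.8],[-55.5,-44.8,0,-17.8],[-55.5,-44.8,0,-17.8],[-55.5,-44.8,0,-17.8],[-55.5,-44.8,0,-17.8],[-55.5,-44.8,0,-17.8],[-55.5,-44.8,0,-17.8],[-55.5,-44.8,0,-17.8],[-55.5,-44.8,0,-17.8],[-55.5,-44.8,0,-17.8],[-55.5,-44.8,0,-17.8],[-55.5,-44.8,0,-17.8],[-55.5,-44.8,0,-17.8],[-55.5,-44.8,0,-17.8],[-55.5,-44.8,0,-17.8]]]' 1
python3 - <<'E'
from h import *
o=telemetry.get_obs();print(o["tcp_pos"],R.from_quat(o["tcp_rot"]).as_matrix().round(3),o["q"].round(2))
im,d=optics.grab_frame("wrist");cv2.imwrite("pics/w1.png",im)
P=cloud("wrist",d,o);z=P[...,2]
m=(d>0)&(abs(z-120)<12)&(np.hypot(P[...,0]-552,P[...,1]+96)<50)
print(m.sum(),P[m].mean(0),circ(P[m]),P[m].min(0),P[m].max(0))
E
```

```text
time_s: 2.1
tcp_pos: [551.8, -94.8, 231.7]
tcp_rot: [-0.001, 1.0, 0.0, 0.0]
ft_force: [-0.2, 0.5, 0.1]
width: 85.3
grip_force: 0.0
[551.79651903 -94.78855573 231.70722831] [[-1.    -0.002  0.   ]
 [-0.002  1.     0.   ]
 [-0.     0.    -1.   ]] [-0.31  0.41  1.43  0.    1.31 -1.88]
4337 [551.37323734 -97.23204243 116.8436128 ] (array([552.37993713, -97.25821226]), np.float64(20.640643930351267)) [ 523.21927418 -126.97805695  108.01484299] [584.1104475  -67.6413255  124.40890232]
```

View pics/w1.png

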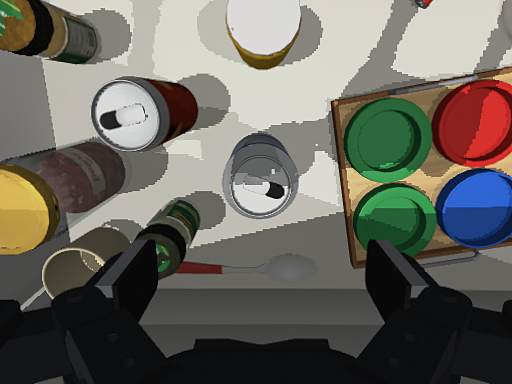

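The wrist view shows the silver can top at (263,185) centred between the fingers (~(552,-97) mm), which agrees with the top camera. I'll descend and grasp.

```bash
python3 -m handwheel '[[[0,-0.2,3,0],[0,-0.2,6,0],[0,-0.2,9,0],[0,-0.2,12,0],[0,-0.2,14,0],[0,-0.2,15.5,0],[0,-0.2,16.5,0],[0,-0.2,16.5,0],[0,-0.2,16.5,0]]]' 1
python3 -m handwheel '[[[0,0,0,0],[0,0,0,0],[0,0,0,0],[0,0,0,0],[0,0,0,0],[0,0,0,0],[0,0,0,0],[0,0,0,0],[0,0,0,0],[0,0,0,0]]]' 0.3
```

```text
time_s: 3.05
tcp_pos: [552.4, -97.8, 66.9]
tcp_rot: [-0.001, 1.0, -0.0, 0.0]
ft_force: [0.0, -0.2, -0.4]
width: 85.2
grip_force: 0.0
time_s: 4.05
tcp_pos: [552.7, -97.8, 67.6]
tcp_rot: [-0.0, 1.0, -0.0, 0.001]
ft_force: [0.5, 1.0, 5.1]
width: 59.5
grip_force: 64.1
```

```bash
python3 -m handwheel '[[[0,0,-1,0],[0,0,-3,0],[0,0,-5,0],[0,0,-7,0],[0,0,-8,0],[-0.5,2,-8,0],[-1,5,-8,0],[-1.6,8,-8,0],[-2.4,11,-8,0],[-3.2,14,-8,0],[-4,17,-8,0],[-4.6,20,-8,0],[-5,22,-8,0],[-5.2,23.2,-8,0],[-5.2,23.6,-8,0],[-5.2,23.6,-8,0],[-5.2,23.6,-8,0],[-5.2,23.6,-8,0]]]'
python3 -m handwheel '[[[0,0,1.5,0],[0,0,3,0],[0,0,4.5,0],[0,0,5.5,0],[0,0,6,0],[0,0,6.4,0],[0,0,6.6,0],[0,0,6.8,0],[0,0,6.8,0],[0,0,6.8,0]]]'
```

```text
time_s: 5.85
tcp_pos: [603.8, 137.1, 146.4]
tcp_rot: [0.0, 1.0, -0.0, -0.0]
ft_force: [1.5, -0.1, -4.0]
width: 59.6
grip_force: 66.0
time_s: 6.85
tcp_pos: [604.0, 138.3, 78.6]
tcp_rot: [-0.0, 1.0, 0.0, 0.0]
ft_force: [0.0, -0.2, -3.6]
width: 60.1
grip_force: 65.9
```

```bash
python3 -m handwheel '[[[0,0,0.1,0],[0,0,0.2,0],[0,0,0.25,0],[0,0,0.25,0]]]'
python3 -m handwheel '[[[0,0,0,0],[0,0,0,0],[0,0,0,0],[0,0,0,0],[0,0,0,0],[0,0,-0.5,0],[0,0,-2,0],[0,0,-5,0],[0,0,-9,0],[0,0,-13,0],[0,0,-16,0],[0,0,-16,0],[0,0,-16,0]]]' 1
```

```text
time_s: 7.25
tcp_pos: [604.2, 138.3, 76.7]
tcp_rot: [-0.0, 1.0, 0.0, 0.001]
ft_force: [-1.5, 0.4, 3.8]
width: 59.3
grip_force: 66.7
time_s: 8.55
tcp_pos: [603.9, 138.2, 236.5]
tcp_rot: [-0.0, 1.0, 0.0, 0.001]
ft_force: [-1.3, -1.1, -0.4]
width: 85.2
grip_force: 0.0
```

```bash
python3 -m handwheel '[[[1.5,-4,0,0],[3,-8,0,0],[4.5,-12.5,0,0],[6,-17,0,0],[7.5,-21.5,0,0],[9,-26,0,0],[10,-30,0,0],[10.5,-32.5,0,0],[10.5,-32.5,0,0],[10.5,-32.5,0,0],[10.5,-32.5,3,0],[10.5,-32.5,6,0],[10.5,-32.5,9,0],[10.5,-32.5,12,0],[10.5,-32.5,14,0],[10.5,-32.5,15.4,0],[10.5,-32.5,15.4,0],[10.5,-32.5,15.4,0]]]' 1
python3 -m handwheel '[[[0,0,0,0],[0,0,0,0],[0,0,0,0],[0,0,0,0],[0,0,0,0],[0,0,0,0],[0,0,0,0],[0,0,0,0],[0,0,0,0],[0,0,0,0]]]' 0.3
```

```text
time_s: 10.35
tcp_pos: [499.3, -185.8, 81.7]
tcp_rot: [-0.001, 1.0, 0.0, -0.0]
ft_force: [-0.5, -0.8, 0.5]
width: 85.2
grip_force: 0.0
time_s: 11.35
tcp_pos: [499.8, -186.9, 83.1]
tcp_rot: [-0.0, 1.0, -0.0, 0.001]
ft_force: [-0.3, 1.4, 5.3]
width: 50.7
grip_force: 62.2
```

```bash
python3 - <<'E'
from h import *
im,d=optics.grab_frame("top");P=cloud("top",d);z=P[...,2]
m=(abs(z-131)<10)&(np.hypot(P[...,0]-605,P[...,1]-138)<60)
v,u=np.nonzero(m);print(blob("top",m,(int(u.mean()),int(v.mean())),131))
v,u=np.nonzero((abs(z-130)<12)&(np.hypot(P[...,0]-500,P[...,1]+187)<30));print(len(v))
cv2.imwrite("pics/t1.png",im)
E
```

```text
(array([603.3, 135.8]), 28.2, array([604.1, 137.1]), np.float64(26.0), 651)
0
```

```bash
python3 -m handwheel '[[[0,0,-1,0],[0,0,-3,0],[0,0,-5,0],[0,0,-7,0],[-0.8,1,-8,0],[-1.6,3,-8,0],[-1.6,6,-8,0],[-1.6,9.5,-8,0],[-1.6,13,-8,0],[-1.6,16.5,-8,0],[-1.6,20,-8,0],[-1.6,23.5,-8,0],[-1.6,27,-8,0],[-1.6,29.5,-8,0],[-1.6,30.5,-8,0],[-1.6,30.9,-8,0],[-1.6,30.9,-8,0],[-1.6,30.9,-8,0],[-1.6,30.9,-8,0]]]'
python3 -m handwheel '[[[0,0,1.5,0],[0,0,3,0],[0,0,4.5,0],[0,0,5.5,0],[0,0,6,0],[0,0,6.4,0],[0,0,6.7,0],[0,0,6.9,0],[0,0,7,0],[0,0,7,0]]]'
```

```text
time_s: 13.3
tcp_pos: [515.0, 121.1, 161.8]
tcp_rot: [0.0, 1.0, -0.0, -0.0]
ft_force: [-0.6, -1.4, -4.3]
width: 50.5
grip_force: 63.5
time_s: 14.3
tcp_pos: [515.1, 122.2, 92.2]
tcp_rot: [-0.001, 1.0, 0.0, 0.0]
ft_force: [-0.3, -0.2, -3.9]
width: 50.3
grip_force: 63.6
```

```bash
python3 -m handwheel '[[[0,0,0.1,0],[0,0,0.2,0],[0,0,0.25,0],[0,0,0.25,0]]]'
python3 -m handwheel '[[[0,0,0,0],[0,0,0,0],[0,0,0,0],[0,0,0,0],[0,0,0,0],[0,0,-0.5,0],[0,0,-2,0],[0,0,-5,0],[0,0,-9,0],[0,0,-12,0],[0,0,-14,0],[0,0,-14,0],[0,0,-14,0]]]' 1
python3 -m handwheel '[[[-0.5,-2,0,0],[-1,-6,0,0],[-2,-10,0,0],[-4,-14,0,0],[-6,-18,0,0],[-8,-22,0,0],[-9.5,-26,0,0],[-10.2,-29.5,0,0],[-10.2,-30.8,0,0],[-10.2,-30.8,0,0],[-10.2,-30.8,0,0],[-10.2,-30.8,0,0],[-10.2,-30.8,0,0]]]' 0.78
python3 - <<'E'
from h import *
o=telemetry.get_obs()
im,d=optics.grab_frame("wrist");cv2.imwrite("pics/w2.png",im)
P=cloud("wrist",d,o);z=P[...,2]
m=(d>0)&(abs(z-105)<8)&(np.hypot(P[...,0]-618,P[...,1]+186)<40)
print(m.sum(),P[m].mean(0),P[m].min(0),P[m].max(0))
E
```

```text
time_s: 14.7
tcp_pos: [516.0, 122.2, 91.9]
tcp_rot: [-0.001, 1.0, 0.0, 0.002]
ft_force: [-3.6, -1.4, 16.1]
width: 50.5
grip_force: 65.7
time_s: 16.0
tcp_pos: [514.6, 122.1, 229.1]
tcp_rot: [-0.0, 1.0, 0.0, 0.0]
ft_force: [0.1, 0.3, 0.1]
width: 85.5
grip_force: 0.0
time_s: 17.3
tcp_pos: [617.1, -184.2, 229.6]
tcp_rot: [-0.001, 1.0, 0.0, 0.0]
ft_force: [-0.1, 0.6, -0.1]
width: 66.9
grip_force: 0.0
2368 [ 618.54386628 -187.37851258  106.32381444] [ 597.56047588 -209.18468529   97.02539958] [ 642.00221922 -165.82006966  109.26843138]
```

View pics/w2.png

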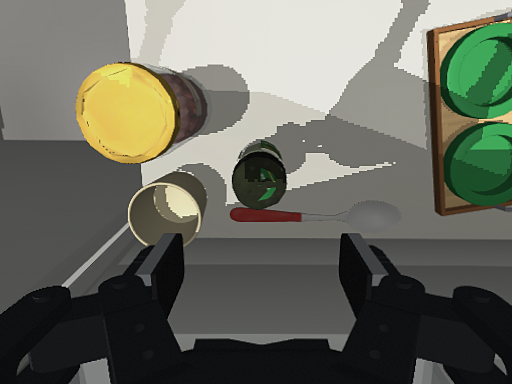

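The wrist view shows jar a's cap at (260,180), the bean jar at (125,112) and the cup at (165,215). Both are clear of the fingers. I'll descend.

```bash
python3 -m handwheel '[[[-0.1,-0.2,3,0],[-0.1,-0.2,6,0],[-0.1,-0.2,9,0],[-0.1,-0.2,11,0],[-0.1,-0.2,13,0],[-0.1,-0.2,15,0],[-0.1,-0.2,16.6,0],[-0.1,-0.2,16.6,0],[-0.1,-0.2,16.6,0]]]'
python3 -m handwheel '[[[0,0,0,0],[0,0,0,0],[0,0,0,0],[0,0,0,0],[0,0,0,0],[0,0,0,0],[0,0,0,0],[0,0,0,0]]]' 0.2
```

```text
time_s: 18.25
tcp_pos: [618.4, -187.4, 63.8]
tcp_rot: [-0.001, 1.0, 0.0, 0.0]
ft_force: [-0.0, -0.1, 0.1]
width: 66.9
grip_force: 0.0
time_s: 19.05
tcp_pos: [618.9, -187.7, 64.9]
tcp_rot: [-0.0, 1.0, -0.0, 0.001]
ft_force: [-0.5, 1.7, 6.1]
width: 43.8
grip_force: 60.3
```

```bash
python3 -m handwheel '[[[0,0,-1,0],[0,0,-3,0],[0,0,-5,0],[0,0,-7,0],[0,1,-8,0],[0,3,-8,0],[0,6,-8,0],[0,9.5,-8,0],[0,13,-8,0],[0,16.5,-8,0],[-0.2,20,-8,0],[-0.2,22,-8,0],[-0.2,23.3,-8,0],[-0.2,23.7,-8,0],[-0.2,23.7,-8,0],[-0.2,23.7,-8,0],[-0.2,23.7,-8,0]]]'
python3 -m handwheel '[[[0,0,1.5,0],[0,0,3,0],[0,0,4.5,0],[0,0,5.5,0],[0,0,6,0],[0,0,6.4,0],[0,0,6.7,0],[0,0,6.9,0],[0,0,7,0],[0,0,7,0]]]'
```

```text
time_s: 20.75
tcp_pos: [619.9, 48.1, 143.2]
tcp_rot: [0.0, 1.0, -0.0, -0.0]
ft_force: [-0.6, -0.3, -0.6]
width: 43.8
grip_force: 60.9
time_s: 21.75
tcp_pos: [620.2, 49.2, 74.0]
tcp_rot: [-0.0, 1.0, -0.0, 0.0]
ft_force: [-0.7, -0.0, 1.8]
width: 43.7
grip_force: 61.0
```

```bash
python3 -m handwheel '[[[0,0,0.1,0],[0,0,0.15,0],[0,0,0.15,0]]]'
python3 -m handwheel '[[[0,0,0,0],[0,0,0,0],[0,0,0,0],[0,0,0,0],[0,0,-0.5,0],[0,0,-2,0],[0,0,-5,0],[0,0,-9,0],[0,0,-13,0],[0,0,-15.6,0],[0,0,-15.6,0],[0,0,-15.6,0]]]' 0.73
python3 -m handwheel '[[[2,-3,0,0],[4.5,-7,0,0],[7,-11,0,0],[9.5,-15,0,0],[12,-19,0,0],[14.5,-23,0,0],[16.5,-27,0,0],[18,-31,0,0],[18.4,-32.3,0,0],[18.4,-32.3,0,0],[18.4,-32.3,0,0],[18.4,-32.3,0,0]]]' 0.78
python3 - <<'E'
from h import *
o=telemetry.get_obs();print(o["tcp_pos"])
im,d=optics.grab_frame("wrist")
P=cloud("wrist",d,o);z=P[...,2]
m=(d>0)&(abs(z-105)<8)&(np.hypot(P[...,0]-437,P[...,1]+273)<40)
print(m.sum(),P[m].mean(0),P[m].min(0),P[m].max(0))
im,d=optics.grab_frame("top");P=cloud("top",d);z=P[...,2]
for n,c,h in [("jar_a",(621,49),114),("red",(516,122),143)]:
    m=(abs(z-h)<10)&(np.hypot(P[...,0]-c[0],P[...,1]-c[1])<50)
    v,u=np.nonzero(m);print(n,blob("top",m,(int(u.mean()),int(v.mean())),h))
cv2.imwrite("pics/t2.png",im)
E
```

```text
time_s: 22.05
tcp_pos: [620.6, 49.3, 73.8]
tcp_rot: [-0.001, 1.0, -0.0, 0.001]
ft_force: [-2.5, 0.7, 10.0]
width: 43.7
grip_force: 61.5
time_s: 23.25
tcp_pos: [619.9, 49.2, 228.1]
tcp_rot: [-0.0, 1.0, 0.0, 0.0]
ft_force: [-0.4, -0.3, -0.3]
width: 62.2
grip_force: 0.0
time_s: 24.45
tcp_pos: [436.6, -272.4, 227.3]
tcp_rot: [-0.001, 1.0, 0.001, -0.0]
ft_force: [0.1, -0.6, -0.3]
width: 66.6
grip_force: 0.0
[ 436.64342866 -272.3855732   227.31998932]
2368 [ 435.07947753 -276.02098553  106.80715716] [ 414.46576992 -297.49819727   97.02871434] [ 457.8671711  -254.76181264  109.27143118]
jar_a (array([619.7,  49.8]), 24.0, array([620.1,  49.6]), np.float64(22.4), 473)
red (array([516.4, 118.5]), 25.5, array([516.7, 118.8]), np.float64(23.7), 596)
```

View pics/t2.png

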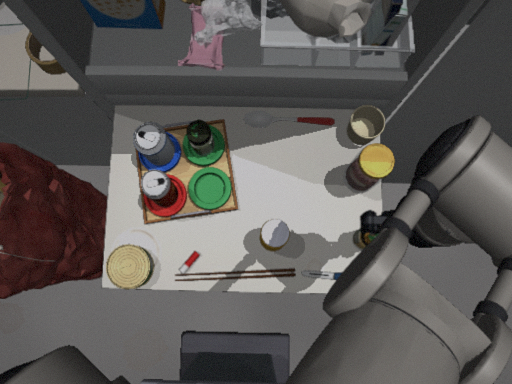

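The top view shows the silver can, red can and jar a standing in the right cups, at (152,140), (158,188) and (200,140). Jar b is next.

```bash
python3 -m handwheel '[[[0.1,-0.2,3,0],[0.1,-0.2,6,0],[0.1,-0.2,9,0],[0.1,-0.2,11,0],[0.1,-0.2,13,0],[0.1,-0.2,15,0],[0.1,-0.2,16.4,0],[0.1,-0.2,16.4,0],[0.1,-0.2,16.4,0]]]'
python3 -m handwheel '[[[0,0,0,0],[0,0,0,0],[0,0,0,0],[0,0,0,0],[0,0,0,0],[0,0,0,0],[0,0,0,0],[0,0,0,0]]]' 0.2
```

```text
time_s: 25.45
tcp_pos: [435.7, -275.4, 64.1]
tcp_rot: [-0.001, 1.0, 0.0, 0.0]
ft_force: [-0.5, 0.2, -0.4]
width: 66.6
grip_force: 0.0
time_s: 26.25
tcp_pos: [435.8, -276.0, 65.0]
tcp_rot: [-0.0, 1.0, -0.0, 0.001]
ft_force: [0.9, 2.4, 6.1]
width: 42.9
grip_force: 60.4
```

```bash
python3 -m handwheel '[[[0,0,-1,0],[0,0,-3,0],[0,0,-5,0],[0,0,-7,0],[-1,1,-8,0],[-3,3,-8,0],[-5.5,5,-8,0],[-7.5,7,-8,0],[-9,9.5,-8,0],[-9.6,13,-8,0],[-9.6,16.5,-8,0],[-9.6,20,-8,0],[-9.6,23.5,-8,0],[-9.6,27,-8,0],[-9.6,29.5,-8,0],[-9.6,30.5,-8,0],[-9.6,30.8,-8,0],[-9.6,30.8,-8,0],[-9.6,30.8,-8,0],[-9.6,30.8,-8,0]]]'
python3 -m handwheel '[[[0,0,1.5,0],[0,0,3,0],[0,0,4.5,0],[0,0,5.5,0],[0,0,6,0],[0,0,6.4,0],[0,0,6.7,0],[0,0,6.9,0],[0,0,7,0],[0,0,7,0]]]'
```

```text
time_s: 28.25
tcp_pos: [531.0, 31.2, 143.7]
tcp_rot: [0.0, 1.0, -0.0, -0.0]
ft_force: [-0.0, 0.1, -1.5]
width: 42.7
grip_force: 60.9
time_s: 29.25
tcp_pos: [531.1, 32.2, 74.1]
tcp_rot: [-0.0, 1.0, 0.0, 0.0]
ft_force: [0.5, 0.2, -0.0]
width: 42.3
grip_force: 61.0
```

```bash
python3 -m handwheel '[[[0,0,0.1,0],[0,0,0.2,0],[0,0,0.2,0]]]'
python3 -m handwheel '[[[0,0,0,0],[0,0,0,0],[0,0,0,0],[0,0,0,0],[0,0,-0.5,0],[0,0,-2,0],[0,0,-5,0],[0,0,-9,0],[0,0,-13,0],[0,0,-15.6,0],[0,-3,-15.6,0],[0,-7,-15.6,0],[0,-11,-15.6,0],[0,-15,-15.6,0],[0,-19,-15.6,0],[0,-20,-15.6,0],[0,-20,-15.6,0],[0,-20,-15.6,0]]]' 0.73
python3 - <<'E'
from h import *
im,d=optics.grab_frame("top");P=cloud("top",d);z=P[...,2]
for n,c,h in [("jar_a",(621,49),114),("jar_b",(531,33),114),("red",(516,122),143),("silver",(605,138),131),("bean",(563,-269),150),("yellow",(435,-94),125)]:
    m=(abs(z-h)<10)&(np.hypot(P[...,0]-c[0],P[...,1]-c[1])<45)
    if m.sum()<30: print(n,"hidden");continue
    v,u=np.nonzero(m);print(n,blob("top",m,(int(u.mean()),int(v.mean())),h),np.median(z[m]).round(1))
cv2.imwrite("pics/t3.png",im);im,d=optics.grab_frame("scene");cv2.imwrite("pics/s3.png",im)
E
```

```text
time_s: 29.55
tcp_pos: [531.8, 32.3, 73.9]
tcp_rot: [-0.001, 1.0, -0.0, 0.001]
ft_force: [-3.1, 1.1, 13.8]
width: 42.9
grip_force: 61.8
time_s: 31.35
tcp_pos: [531.0, -166.9, 227.8]
tcp_rot: [-0.0, 1.0, 0.0, -0.0]
ft_force: [-0.1, 0.0, 0.3]
width: 62.6
grip_force: 0.0
jar_a (array([619.8,  49.9]), 23.9, array([620.3,  49.7]), np.float64(22.2), 470) 114.4
jar_b (array([531.5,  31.5]), 23.0, array([531.3,  32.2]), np.float64(21.6), 471) 114.7
red (array([516.2, 118.7]), 25.6, array([516.7, 118.8]), np.float64(23.7), 595) 138.4
silver (array([602.5, 136.4]), 28.3, array([603.8, 136.9]), np.float64(26.0), 656) 126.3
bean (array([ 563.4, -269.3]), 32.9, array([ 558.9, -271.8]), np.float64(25.4), 437) 150.6
yellow hidden
```

View pics/s3.png

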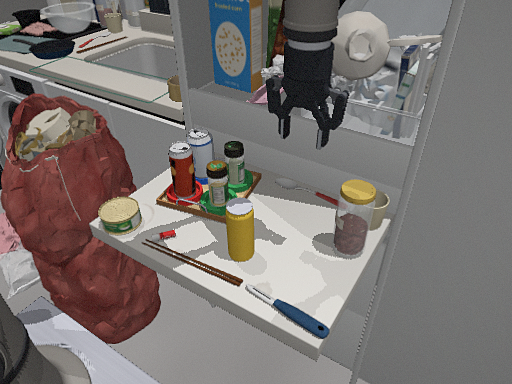

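The scene view shows all four items upright in their cups. The yellow can (240,230) and bean jar (355,215) haven't moved, and the arm is clear.

```bash
python3 -c "from station import workorder; print(workorder.hand_in())"
```

```text
the job is handed in; nothing more can be done
None
```

I handed the job in: both cans and both spice jars stand upright on the floors of their correct holders, within about 4 mm of centre by the top camera. The bean jar and yellow can are still upright where they started. The hand-in returned no verdict.

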